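# Turn a collage panel face down onto the pressing slab

## Task

Turn the little collage panel face down onto the marble pressing slab without picking it up: with the fingertips push it against the edge of the slab, tip it up on that edge and over onto the slab. Then push it on until no part of it hangs over the edge of the slab. Leave everything else where it is, including the weight on the slab.

Things in the scene. Friction and masses are not known exactly. Their poses are not given: they have to be found in the camera images.
- panel: Square cradled wooden art panel, 100 x 100 x 22 mm, 48 to 78 g: a 4 mm board with pasted pictures in front, a frame of 10 mm wide rails behind it, so a hollow back (80 x 80 mm, 18 mm deep). Starts pictures up on the table, robot side of the slab, within 0.3 rad of square to its edge. Origin: centre of the back, level with the rails' free edges; z points out of the picture side; x, y along the sides.
- corner_a (a point): Corner of the panel at x + 50 mm, y + 50 mm of its frame, at mid-thickness (11 mm in front of the back).
- corner_b (a point): Corner of the panel at x + 50 mm, y - 50 mm of its frame, at mid-thickness (11 mm in front of the back).
- corner_c (a point): Corner of the panel at x - 50 mm, y - 50 mm of its frame, at mid-thickness (11 mm in front of the back).
- corner_d (a point): Corner of the panel at x - 50 mm, y + 50 mm of its frame, at mid-thickness (11 mm in front of the back).
- slab: Marble pressing slab, 220 (x) x 340 (y) x 10 mm thick, flat on the table beyond the panel; it does not slide when pushed. Origin: centre of its underside. x points away from the robot, square to the near edge that the panel is pushed against; y runs along that edge. Square-cut edges at x = -110, +110 mm and y = -170, +170 mm.
- slab_edge (a point): Middle of the top arris of the slab's near edge, 10 mm above the table (slab x = -110 mm). The panel turns about this arris: with its far side against the slab and the fingertips pressing its near side towards the slab (about 10 N), friction lets them carry that near side up and over in an arc; lighter pressure tends to slip.
- weight: Bystander: round steel pressing weight with a knob, 60 mm diameter, 64 mm high, standing on the slab towards its left (+y) end, its centre 125 to 135 mm from the slab's middle, beside where the panel goes. Origin: centre of its underside; z up.
- glue_stick: Bystander: glue stick standing on the table, 31 mm diameter, 96 mm high, beside the panel or the slab. Origin: centre of its underside; z up.
- glue_bottle: Bystander: white glue bottle standing on the table, 48 mm diameter, 125 mm high, beside the panel or the slab. Origin: centre of its underside; z up.
- handle_stamp: Bystander: rubber stamp with a turned wooden handle, 42 mm square, 66 mm high, standing beside the panel or the slab. Origin: centre of its underside; z up.
- letter_stamps: Bystander: tray of letter stamps, 74 x 92 x 34 mm, on the green cutting mat far to the right. Origin: centre of its underside.
- brayer: Bystander: rubber hand roller with a wooden handle, 160 mm long, lying on the table far to the left. Origin: on the table, under the neck of its handle.

How it is judged:
On the way, in this order (a step that is already met when the one before it is completed fails the run):
1. the panel is tipped up, more than 50 degrees, against the slab (angle between panel's own z axis and vertical between 0.87 and 2.3 rad and contact force between panel and slab above 0.02 N).
2. the panel lies face down (angle between panel's own z axis and vertical above 3.04 rad), for 0.1 s.
At the end, for the whole second after the job is handed in: The panel lies flat and face down on the slab (picture side down within 0.1 rad, its back 28 to 36 mm above the table), at rest, with all four corners over the slab (at most 2 mm beyond its outline) (angle between panel's own z axis and vertical above 3.04 rad and x of corner_a in the frame of slab between -0.112 and 0.112 m and y of corner_a in the frame of slab between -0.172 and 0.172 m and x of corner_b in the frame of slab between -0.112 and 0.112 m and y of corner_b in the frame of slab between -0.172 and 0.172 m and x of corner_c in the frame of slab between -0.112 and 0.112 m and y of corner_c in the frame of slab between -0.172 and 0.172 m and x of corner_d in the frame of slab between -0.112 and 0.112 m and y of corner_d in the frame of slab between -0.172 and 0.172 m and linear speed of panel below 0.01 m/s and height (world z) of panel between 0.028 and 0.036 m); the robot touches nothing.
It fails at once if the panel is lifted or carried: all four of its corners more than 40 mm above the table at once (height (world z) of each of corner_a, corner_b, corner_c, corner_d above 0.04 m).
It fails at once if a bystander (weight, glue stick, glue bottle, handle stamp, letter stamps, brayer) is shifted by more than 20 mm (distance of any of glue_stick, glue_bottle, handle_stamp, weight, letter_stamps, brayer from where it was at the start of the episode above 0.02 m).
It fails at once if the weight, glue stick, glue bottle or handle stamp is knocked over (leans more than 0.5 rad) (angle between any of glue_stick, glue_bottle, handle_stamp, weight's own z axis and vertical above 0.5 rad).
It also fails if it takes over 72 s, if anything falls off the work surface, if the arm or the gripper's body presses on something with over 40 N, if the wrist force passes 120 N, or if a joint passes its speed limit or range.

## Robot

A 7-joint arm with a two-finger parallel gripper is mounted at the origin on the work surface. World frame = base frame: x ahead of the robot, y to its left, z up, the work surface at z = 0. Lengths are in m, angles in rad, forces in N, time in s.
With the tool pointing down it reaches from about 0.35 to 0.9 m from the base axis. Payload 7.2 kg.
Tool frame: the origin (TCP) lies at the very end of the fingers, on their centre line; the grasp point (between the pads) lies 19 mm behind it (arm.hold_point_z is the distance from the TCP to the grasp point, in m); z points along the fingers, y is the line along which they close (so a half turn about z gives the same grasp; the last joint's range is limited). The gripper opens to 88 mm and grips with 3 to 60 N. Pads are 20 mm wide; open, the fingers measure 115 mm over their backs; the gripper's body (75 mm by 178 mm) begins 61 mm behind the grasp point.
Start: joints at [-1.382, 0.411, -0.013, 1.596, 0.006, 1.134, -0.082], TCP at [0.159, 0.605, 0.223] pointing down, gripper open.
Joint ranges: [-2.95, 2.95], [-0.29, 1.99], [-1.47, 1.44], [0.14, 2.54], [-1.03, 4.17], [0.13, 1.85], [-2.86, 2.86]. Speed limits (rad/s): [2.39, 2.39, 3.01, 3.01, 3.14, 3.14, 3.14].

## Interface

Orientations are given as a unit quaternion [x, y, z, w].
In Python, from rig import arm gives the robot as it stands. Calls block until the motion is done:
- arm.move_to(position, orientation): joint-space move of the TCP to a pose.
- arm.line_to(position, attitude=None, speed=0.15, force_limit=None): straight line of the TCP; attitude=None keeps the orientation; speed is the mean speed in m/s. With force_limit (N) it stops when the force on the tool has changed by that much, and returns True; else False.
- arm.movej(angles): joint-space move.
- arm.open_gripper() and arm.grasp(effort=None): open the fingers fully, or close them until they stop; effort is the grip in N (None keeps the last).
- arm.pause(seconds).
- arm.solve_ik(position, orientation): joint angles nearest the present ones, or None.
- arm.camera(name): name is "scene" or "top" or "wrist"; returns the picture (400x640x3 uint8, red, green, blue); there is no depth.
- arm.camera_params(name): a dict with "intrinsics" (3x3 intrinsics, pixels), "extrinsics" (4x4, takes a point from camera to world coordinates). Camera axes: x right, y down, z forward; pixel columns grow to the right and rows downward; lengths in m; the calibration is good to about 2 mm. A picture is of the moment at which its call begins: read the wrist's pose just before it. camera_params takes no time and is no camera call; for the wrist camera it gives the pose at the moment of the call.
A pose or a line that the arm cannot do raises arm.PlanningError and nothing moves.
- arm.close_job(): hands the job in; it is judged then, once.
Trained networks look in the newest picture that a camera, given by its name, has taken for a name from the list of things; names that differ only in an ending like _2 or _b are one class to them, and where a whole thing is asked for, a point or a joint stands for the part that bears it (a point fixed in the world has none). Each returns a list of dicts, best first, with "p" (0 to 1); they miss things now and then, are a little off and sometimes report something else, mostly with a low value. They report only what shows in the picture. A call takes as long as a camera call.
- arm.spot_in(camera, name): "rect" ([left, top, right, bottom] in pixels, round what is visible of it).
- arm.trace(camera, name): "pixels" (400x640 bool, what is visible of it) and "rect" ([left, top, right, bottom] in pixels, round what is visible of it).
- arm.tip_of(camera, name): "location" ([row, column] in pixels: a listed point, or the origin of a listed thing).
Readings, each from a call of its own:
- arm.current_time_s(): time.
- arm.current_q(): joint angles.
- arm.current_qd(): joint speeds.
- arm.current_joint_efforts(): joint torques, N m.
- arm.current_position(): TCP position.
- arm.current_orientation(): TCP orientation.
- arm.current_force(): force on the tool from outside, world axes, zero at the start.
- arm.current_torque(): the same for the moment, N m.
- arm.current_finger_gap(): finger opening in m.
- arm.current_gripper_force(): force on a finger pad.
Only numpy, scipy, OpenCV 4.12 (cv2) and the standard library are available. Lean on these libraries where they do the work, as an engineer would, in place of code of your own. Each camera call takes 0.05 s, during which the arm holds its last target. There are 200 camera calls.

## Working session

There is one attempt and no reset: what is moved stays moved. The work goes in short steps, each a Python script; the robot and the scene stay as the last script left them, time stands still between calls to the robot, and variables do not carry over. Pictures are saved under pics/ and viewed, at most 10 in all, crops included, and the job is handed in when it is done.

```bash
ls; mkdir -p pics; cat > h.py <<'E'
import numpy as np, cv2
from rig import arm
def ray(cam,rc,z):
    P=arm.camera_params(cam);K=np.array(P["intrinsics"]);T=np.array(P["extrinsics"])
    d=T[:3,:3]@np.linalg.solve(K,[rc[1],rc[0],1.]);o=T[:3,3]
    return o+d*(z-o[2])/d[2]
def save(cam,f):
    im=arm.camera(cam);cv2.imwrite(f"pics/{f}.png",im[:,:,::-1]);return im
E
python3 - <<'E'
from h import *
for c in("top","scene"):
    save(c,c+"0")
    P=arm.camera_params(c);print(c,np.round(P["extrinsics"],3).tolist())
    for n in["panel","slab","weight","glue_stick","glue_bottle","handle_stamp"]:
        r=arm.trace(c,n)[:1]
        for d in r:
            ys,xs=np.nonzero(d["pixels"])
            z={"panel":.022,"slab":.01}.get(n,0)
            q=cv2.boxPoints(cv2.minAreaRect(np.c_[xs,ys].astype(np.float32)))
            print(n,round(d["p"],2),d["rect"],[np.round(ray(c,(b,a),z)[:2],3).tolist() for a,b in q])
        t=arm.tip_of(c,n)[:1]
        for d in t: print("  tip",round(d["p"],2),np.round(d["location"]),np.round(ray(c,d["location"],.01 if n=="weight" else 0),3))
    for n in["corner_a","slab_edge"]:
        for d in arm.tip_of(c,n)[:4]: print(n,round(d["p"],2),np.round(ray(c,d["location"],.011),3))
print(arm.current_orientation())
E
```

```text
pics
top [[-0.027, -0.997, 0.067, 0.457], [-1.0, 0.028, 0.008, -0.017], [-0.01, -0.067, -0.998, 1.585], [0.0, 0.0, 0.0, 1.0]]
panel 0.55 [325.2, 203.3, 365.0, 242.2] [[0.532, -0.021], [0.561, -0.116], [0.463, -0.145], [0.434, -0.051]]
  tip 0.82 [220. 343.] [ 0.505 -0.081  0.   ]
slab 0.71 [254.4, 122.3, 370.2, 208.0] [[0.773, 0.198], [0.82, -0.143], [0.599, -0.172], [0.552, 0.165]]
  tip 0.96 [167. 312.] [0.681 0.016 0.   ]
  tip 0.63 [181. 274.] [0.637 0.138 0.01 ]
glue_stick 0.58 [384.3, 185.5, 396.5, 197.1] [[0.595, -0.209], [0.621, -0.244], [0.595, -0.263], [0.569, -0.227]]
  tip 0.55 [191. 386.] [ 0.595 -0.223  0.   ]
glue_bottle 0.62 [386.7, 219.3, 403.5, 233.5] [[0.509, -0.217], [0.508, -0.268], [0.459, -0.266], [0.461, -0.215]]
  tip 0.69 [226. 393.] [ 0.481 -0.242  0.   ]
handle_stamp 0.63 [326.0, 202.6, 366.0, 241.2] [[0.533, -0.019], [0.563, -0.118], [0.464, -0.148], [0.434, -0.049]]
  tip 0.58 [228. 265.] [0.486 0.172 0.   ]
corner_a 0.89 [ 0.467 -0.15   0.011]
corner_a 0.84 [ 0.569 -0.12   0.011]
corner_a 0.78 [ 0.542 -0.02   0.011]
slab_edge 0.57 [0.578 0.002 0.011]
sc
[... 584 characters left out ...]
260.0, 158.2, 272.1, 188.5] [[0.532, -0.344], [0.505, -0.325], [0.587, -0.213], [0.612, -0.232]]
  tip 0.73 [142. 232.] [ 0.544 -0.491  0.   ]
glue_bottle 0.57 [286.1, 137.5, 297.9, 174.0] [[0.398, -0.387], [0.357, -0.356], [0.475, -0.21], [0.513, -0.239]]
  tip 0.76 [168. 296.] [ 0.473 -0.23  -0.   ]
handle_stamp 0.55 [374.2, 220.9, 394.1, 244.1] [[0.497, 0.127], [0.424, 0.12], [0.437, 0.183], [0.507, 0.188]]
  tip 0.52 [238. 385.] [0.489 0.167 0.   ]
corner_a 0.8 [ 0.536 -0.015  0.011]
corner_a 0.79 [ 0.467 -0.131  0.011]
corner_a 0.63 [ 0.438 -0.063  0.011]
corner_a 0.58 [ 0.571 -0.117  0.011]
slab_edge 0.58 [0.579 0.009 0.011]
[1.28033845e-01 9.91769799e-01 3.00550733e-05 1.30440219e-05]
```

```bash
cat >> h.py <<'E'
from scipy.spatial.transform import Rotation as Ro
E0=np.array([0.576,-0.003]);YAW=0.139
ex=np.array([np.cos(YAW),np.sin(YAW)]);ey=np.array([-ex[1],ex[0]])
def W(x,y,z): # slab-edge frame (x from near edge) -> world
    return np.r_[E0+x*ex+y*ey,z]
def S(p): d=np.asarray(p)[:2]-E0; return np.r_[d@ex,d@ey,np.asarray(p)[2]]
FLIP=False
def att(phi):
    R=np.array([[-np.cos(phi),0,np.sin(phi)],[0,1,0],[-np.sin(phi),0,-np.cos(phi)]])
    R=Ro.from_euler('z',YAW).as_matrix()@R
    if FLIP: R=R@np.diag([-1,-1,1])
    return Ro.from_matrix(R).as_quat()
def tip(x,y,z,phi): # world TCP so that front tip corner is at slab-edge coords x,y,z
    return W(x-.010*np.cos(phi),y,z-.010*np.sin(phi))
def corner(): # present front tip corner, slab coords
    R=Ro.from_quat(arm.current_orientation()).as_matrix()
    return S(np.array(arm.current_position())+(.010 if FLIP else -.010)*R[:,0])
E
python3 - <<'E'
from h import *
a=cv2.imread("pics/top0.png")[110:250,240:420];b=cv2.imread("pics/scene0.png")[110:310,200:420]
cv2.imwrite("pics/c0.png",np.hstack([cv2.resize(a,(514,400),interpolation=2),cv2.resize(b,(286,400))]) if 0 else np.vstack([cv2.resize(a,(450,350),interpolation=2),cv2.resize(b,(450,250),interpolation=2)]))
import h
for F in(0,1):
    h.FLIP=F
    for p,x,z,t in[(35,-.2,.2,0),(35,-.13,.012,0),(10,-.07,.08,45),(-15,0,.12,90),(-25,.04,.12,100),(0,.1,.03,0)]:
        p=np.radians(p);q=arm.solve_ik(tip(x,-.062,z,p),att(p));print(F,None if q is None else np.round(q,2))
E
```

```text
0 None
0 None
0 [-0.27  0.34  0.42  2.18 -0.38  0.51  2.15]
0 [-0.34  0.64  0.52  1.62 -0.24  1.23  1.96]
0 [-0.24  0.79  0.41  1.33 -0.18  1.49  1.88]
0 [-0.25  0.72  0.38  1.64 -0.33  0.84  1.98]
1 None
1 None
1 [-0.61  0.45  0.88  2.19 -0.74  0.61 -0.64]
1 [-0.51  0.72  0.81  1.63 -0.43  1.27 -1.01]
1 [-0.44  0.9   0.81  1.35 -0.43  1.54 -1.05]
1 [-0.52  0.87  0.86  1.66 -0.77  0.98 -0.82]
```

View pics/c0.png

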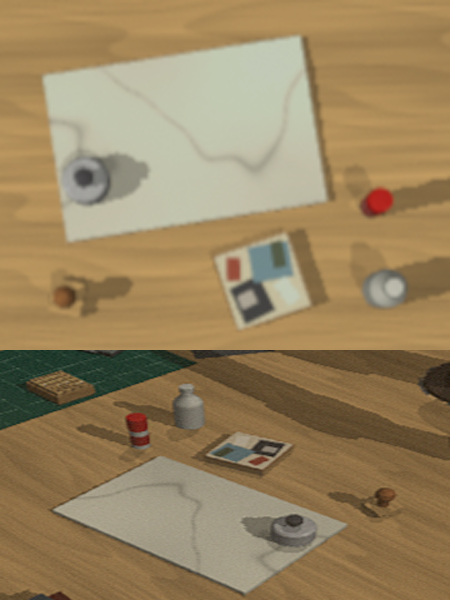

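The crop shows the panel (pictures up) below the slab's right half, clear of the stamp on the left and of the bottle and glue stick on the right. This matches the network positions. Next I check which tilts the arm can reach.

```bash
python3 - <<'E'
from h import *
import h
for F in(0,1):
  h.FLIP=F
  for x,z in[(-.165,.10),(-.165,.013),(-.103,.013),(-.09,.055),(-.05,.1)]:
    print(F,x,z,[d for d in range(-40,45,5) if arm.solve_ik(tip(x,-.062,z,np.radians(d)),att(np.radians(d))) is not None])
E
```

```text
0 -0.165 0.1 [-40, -35, -30, -25, -20, -15, -10, -5, 0, 5, 10, 15, 20, 25]
0 -0.165 0.013 [-40, -35, -30, -25, -20, -15, -10, -5, 0, 5, 10, 15, 20]
0 -0.103 0.013 [-40, -35, -30, -25, -20, -15, -10, -5, 0, 5, 10, 15, 20, 25, 30]
0 -0.09 0.055 [-40, -35, -30, -25, -20, -15, -10, -5, 0, 5, 10, 15, 20, 25, 30, 35]
0 -0.05 0.1 [-40, -35, -30, -25, -20, -15, -10, -5, 0, 5, 10, 15, 20, 25, 30, 35, 40]
1 -0.165 0.1 [-40, -35, -30, -25, -20, -15, -10, -5, 0, 5, 10, 15, 20, 25]
1 -0.165 0.013 [-40, -35, -30, -25, -20, -15, -10, -5, 0, 5, 10, 15, 20]
1 -0.103 0.013 [-40, -35, -30, -25, -20, -15, -10, -5, 0, 5, 10, 15, 20, 25, 30]
1 -0.09 0.055 [-40, -35, -30, -25, -20, -15, -10, -5, 0, 5, 10, 15, 20, 25, 30, 35]
1 -0.05 0.1 [-40, -35, -30, -25, -20, -15, -10, -5, 0, 5, 10, 15, 20, 25, 30, 35, 40]
```

```bash
python3 - <<'E'
from h import *
p=np.radians(20);y=-.064
arm.grasp(10);print(arm.current_finger_gap())
arm.move_to(tip(-.168,y,.14,p),att(p))
arm.line_to(tip(-.168,y,.012,p),speed=.12)
f0=np.array(arm.current_force());print("f0",f0.round(2),corner().round(4))
r=arm.line_to(tip(-.085,y,.012,p),speed=.03,force_limit=8)
print(r,corner().round(4),(np.array(arm.current_force())-f0).round(2),arm.current_time_s())
arm.pause(.3);print(corner().round(4),(np.array(arm.current_force())-f0).round(2))
np.save("f0.npy",f0)
a=save("top","t1")[110:250,240:420];b=save("scene","s1")[110:310,200:420]
for c in("top","scene"):
  for d in arm.tip_of(c,"corner_a")[:4]: print(c,round(d["p"],2),S(ray(c,d["location"],.011)).round(3))
  for d in arm.trace(c,"panel")[:1]:
    ys,xs=np.nonzero(d["pixels"]);print([S(ray(c,(v,u),.022))[:2].round(3).tolist() for u,v in cv2.boxPoints(cv2.minAreaRect(np.c_[xs,ys].astype(np.float32)))])
cv2.imwrite("pics/c1.png",np.hstack([cv2.resize(a,(400,311),interpolation=2),cv2.resize(b,(400,311),interpolation=2)]))
E
```

```text
0.000503729821885009Traceback (most recent call last):
  File "<stdin>", line 5, in <module>
rig.PlanningError: the arm cannot follow that straight line within its joint ranges
```

```bash
python3 - <<'E'
from h import *
y=-.064
print(np.round(arm.current_q(),2),arm.current_time_s())
for d in(20,15,10):
    p=np.radians(d)
    for x,z in[(-.168,.14),(-.168,.08),(-.168,.04),(-.168,.012),(-.13,.012),(-.1,.012)]:
        q=arm.solve_ik(tip(x,y,z,p),att(p));print(d,x,z,None if q is None else np.round(q,2))
E
```

```text
[-1.15 -0.23  1.29  2.46  0.29  0.42  1.63] 5.4667
20 -0.168 0.14 [-1.15 -0.23  1.29  2.47  0.29  0.42  1.63]
20 -0.168 0.08 [-0.16  0.16  0.4   2.5  -0.86  0.25  2.74]
20 -0.168 0.04 [ 0.96  0.4  -0.86  2.47  1.22  0.2   0.71]
20 -0.168 0.012 [ 0.88  0.47 -0.79  2.48  1.7   0.21  0.25]
20 -0.13 0.012 [ 0.67  0.45 -0.58  2.42  1.56  0.14  0.34]
20 -0.1 0.012 [ 0.68  0.49 -0.63  2.36  1.39  0.19  0.51]
15 -0.168 0.14 [-1.3  -0.2   1.42  2.4   0.26  0.53  1.65]
15 -0.168 0.08 [-0.38  0.19  0.62  2.45 -0.62  0.35  2.5 ]
15 -0.168 0.04 [ 0.01  0.28  0.19  2.46 -0.69  0.21  2.55]
15 -0.168 0.012 [ 0.74  0.43 -0.66  2.43  1.02  0.21  0.88]
15 -0.13 0.012 [-0.01  0.39  0.18  2.39 -0.92  0.18  2.75]
15 -0.1 0.012 [-0.04  0.42  0.18  2.33 -0.79  0.2   2.6 ]
10 -0.168 0.14 [-0.63  0.07  0.83  2.33 -0.19  0.61  2.05]
10 -0.168 0.08 [-0.4   0.22  0.62  2.38 -0.44  0.45  2.29]
10 -0.168 0.04 [-0.2   0.31  0.4   2.4  -0.55  0.34  2.39]
10 -0.168 0.012 [-0.18  0.38  0.39  2.42 -0.79  0.28  2.63]
10 -0.13 0.012 [-0.21  0.42  0.4   2.34 -0.72  0.31  2.53]
10 -0.1 0.012 [-0.22  0.45  0.4   2.28 -0.68  0.34  2.47]
```

```bash
python3 - <<'E'
from h import *
p=np.radians(10);y=-.064
arm.move_to(tip(-.168,y,.14,p),att(p))
print(np.round(arm.current_q(),2))
arm.line_to(tip(-.168,y,.012,p),speed=.12)
f0=np.array(arm.current_force());print("f0",f0.round(2),corner().round(4))
r=arm.line_to(tip(-.085,y,.012,p),speed=.03,force_limit=8)
print(r,corner().round(4),(np.array(arm.current_force())-f0).round(2),arm.current_time_s())
arm.pause(.3);print(corner().round(4),(np.array(arm.current_force())-f0).round(2))
np.save("f0.npy",f0)
a=save("top","t1")[110:250,240:420];b=save("scene","s1")[110:310,200:420]
for c in("top","scene"):
  for d in arm.tip_of(c,"corner_a")[:4]: print(c,round(d["p"],2),S(ray(c,d["location"],.011)).round(3))
  for d in arm.trace(c,"panel")[:1]:
    ys,xs=np.nonzero(d["pixels"]);print([S(ray(c,(v,u),.022))[:2].round(3).tolist() for u,v in cv2.boxPoints(cv2.minAreaRect(np.c_[xs,ys].astype(np.float32)))])
cv2.imwrite("pics/c1.png",np.hstack([cv2.resize(a,(400,311),interpolation=2),cv2.resize(b,(400,311),interpolation=2)]))
E
```

```text
[-0.63  0.07  0.83  2.33 -0.19  0.61  2.05]
f0 [ 0.26 -0.28  0.21] [-0.1677 -0.064   0.0126]
True [-0.1042 -0.0632  0.0113] [-0.15  0.4  -0.92] 9.3
[-0.1043 -0.0634  0.0113] [-0.1  -1.24  0.38]
top 0.78 [-0.105 -0.032  0.011]
top 0.76 [ 0.011 -0.129  0.011]
top 0.71 [-0.098 -0.133  0.011]
top 0.66 [ 0.007 -0.027  0.011]
[[-0.001, -0.019], [0.001, -0.123], [-0.1, -0.125], [-0.103, -0.021]]
scene 0.9 [-0.107 -0.117  0.011]
scene 0.85 [-0.001 -0.122  0.011]
scene 0.68 [-0.1   -0.035  0.011]
scene 0.65 [ 0.006 -0.015  0.011]
[[0.005, -0.125], [-0.134, -0.135], [-0.097, -0.019], [0.033, -0.015]]
```

View pics/c1.png

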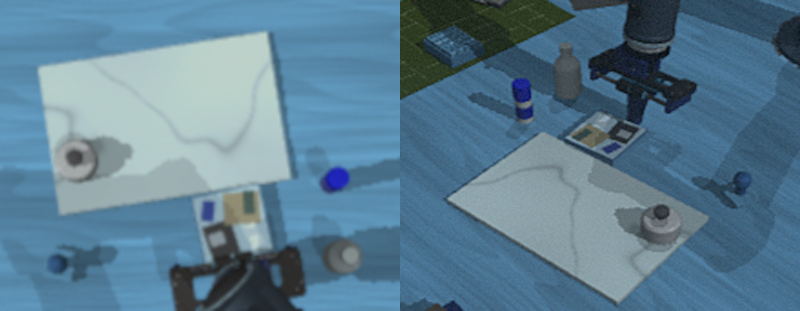

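The panel is now flush against the slab edge (crop: far side on the edge at about 230,190), but the fingertip sits about 8 mm left of its middle. I'll re-centre and measure how pressing depth relates to force.

```bash
python3 - <<'E'
from h import *
p=np.radians(10);y=-.072;f0=np.load("f0.npy")
arm.line_to(tip(-.116,-.064,.012,p),speed=.08)
arm.line_to(tip(-.116,y,.012,p),speed=.08)
arm.line_to(tip(-.106,y,.012,p),speed=.05)
f0=np.array(arm.current_force());np.save("f0.npy",f0)
for x in np.arange(-.105,-.094,.001):
    arm.line_to(tip(x,y,.012,p),speed=.02);arm.pause(.1)
    f=np.array(arm.current_force())-f0;F=np.r_[f[:2]@ex,f[:2]@ey,f[2]]
    print(round(x,4),corner().round(4),F.round(2))
    if F[0]<-9:break
print(arm.current_time_s())
E
```

```text
-0.105 [-0.1051 -0.072   0.0119] [-0.08 -0.71 -0.32]
-0.104 [-0.104 -0.072  0.012] [-0.68  0.81  0.04]
-0.103 [-0.1034 -0.0719  0.0118] [-2.34 -0.57  0.59]
-0.102 [-0.1031 -0.0717  0.0117] [-5.72  1.03  2.77]
-0.101 [-0.1029 -0.0716  0.0115] [-7.4   1.67  5.24]
-0.1 [-0.1028 -0.0715  0.0112] [-9.47  1.53  7.93]
12.8917
```

```bash
cat >> h.py <<'E'
A=np.array([-.003,.010]);Y=-.072
def arc(th0,th1,step,d,phi,Ft=11,A=A,R=.100,speed=.04):
    f0=np.load("f0.npy")
    for t in np.arange(th0,th1+1e-6,step):
        a=np.radians(t);u=np.array([-np.cos(a),np.sin(a)]);v=np.array([np.sin(a),np.cos(a)])
        c=A+(R-d)*u;p=np.radians(phi(t))
        arm.line_to(tip(c[0],Y,c[1],p),att(p),speed=speed)
        f=np.array(arm.current_force())-f0;F=np.array([f[:2]@ex,f[2]]);k=corner()
        r=k[[0,2]]-A;Fr=F@u
        print(t,"d%.4f Fr %.1f Ft %.1f Fy %.1f act th %.1f R %.4f y %.4f"%(d,Fr,F@v,f[:2]@ey,np.degrees(np.arctan2(r[1],-r[0])),np.hypot(*r),k[1]))
        if Fr<2 or Fr>40: print("STOP");break
        d+=np.clip((Ft-Fr)*.00012,-.001,.001)
    return d
PHI=lambda t:10-35*t/90
E
python3 - <<'E'
from h import *
d=arc(3,24,3,.003,PHI);print("d",d,arm.current_time_s())
b=save("scene","s2")[140:260,260:400]
cv2.imwrite("pics/c2.png",cv2.resize(b,(560,480),interpolation=2)[:,:,:])
E
```

```text
3.0 d0.0030 Fr 6.4 Ft -0.3 Fy 4.4 act th 2.4 R 0.0991 y -0.0703
6.0 d0.0036 Fr 6.9 Ft -1.5 Fy 3.7 act th 5.3 R 0.0988 y -0.0701
9.0 d0.0040 Fr 7.9 Ft -0.9 Fy 3.7 act th 8.1 R 0.0986 y -0.0699
12.0 d0.0044 Fr 8.6 Ft -1.2 Fy 4.5 act th 11.0 R 0.0984 y -0.0698
15.0 d0.0047 Fr 8.8 Ft -1.7 Fy 5.3 act th 13.8 R 0.0982 y -0.0697
18.0 d0.0050 Fr 9.8 Ft -0.6 Fy 5.0 act th 16.6 R 0.0981 y -0.0696
21.0 d0.0051 Fr 10.8 Ft -1.3 Fy 5.6 act th 19.5 R 0.0980 y -0.0696
24.0 d0.0051 Fr 11.9 Ft -0.3 Fy 5.9 act th 22.4 R 0.0979 y -0.0695
d 0.005019665994228099 15.1083
```

View pics/c2.png

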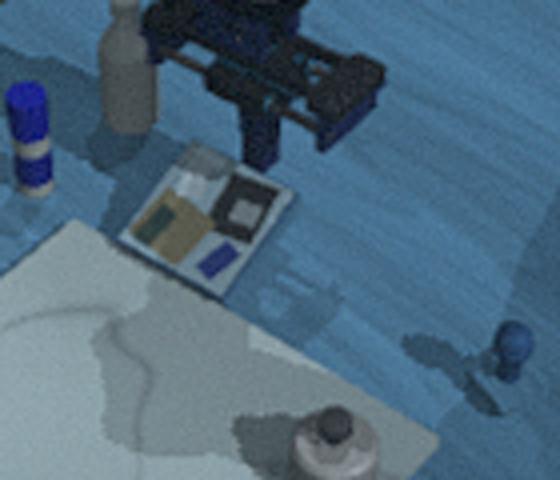

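The panel's near side is up (crop about 190,145 to 290,190) with its far side still on the slab edge, and the force is steady. Continuing, with the sideways load relieved.

```bash
python3 - <<'E'
import h
from h import *
h.Y=-.0705
d=arc(27,60,3,.005,PHI);print("d",d,arm.current_time_s())
b=save("scene","s3")[140:260,260:400]
cv2.imwrite("pics/c3.png",cv2.resize(b,(560,480),interpolation=2))
E
```

```text
27.0 d0.0050 Fr 9.9 Ft -1.6 Fy 4.6 act th 25.6 R 0.0975 y -0.0684
30.0 d0.0051 Fr 11.4 Ft -2.0 Fy 5.4 act th 28.5 R 0.0974 y -0.0683
33.0 d0.0051 Fr 11.6 Ft -0.9 Fy 6.1 act th 31.5 R 0.0974 y -0.0683
36.0 d0.0050 Fr 12.4 Ft -0.8 Fy 5.5 act th 34.4 R 0.0974 y -0.0683
39.0 d0.0048 Fr 13.4 Ft -0.9 Fy 5.8 act th 37.4 R 0.0974 y -0.0684
42.0 d0.0046 Fr 14.1 Ft -1.6 Fy 5.9 act th 40.5 R 0.0975 y -0.0684
45.0 d0.0042 Fr 14.3 Ft -1.4 Fy 4.8 act th 43.7 R 0.0976 y -0.0685
48.0 d0.0038 Fr 12.6 Ft -0.8 Fy 6.1 act th 46.9 R 0.0977 y -0.0686
51.0 d0.0036 Fr 13.8 Ft -0.5 Fy 5.7 act th 50.0 R 0.0978 y -0.0686
54.0 d0.0032 Fr 13.8 Ft -1.4 Fy 5.9 act th 53.2 R 0.0980 y -0.0686
57.0 d0.0029 Fr 13.1 Ft -0.1 Fy 6.6 act th 56.4 R 0.0981 y -0.0687
60.0 d0.0027 Fr 12.7 Ft -0.6 Fy 6.3 act th 59.5 R 0.0983 y -0.0687
d 0.002450567454278304 18.525
```

View pics/c3.png

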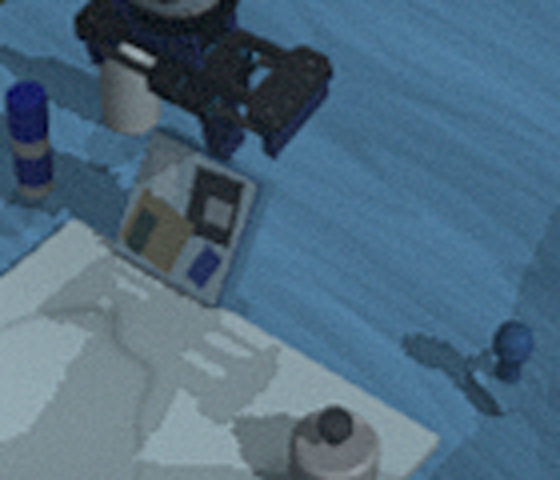

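Tipped to about 60 degrees, square to the edge. On past vertical, then changing the pivot to the picture-side edge.

```bash
python3 - <<'E'
import h
from h import *
h.Y=-.0695
d=arc(63,90,3,.0024,PHI,Ft=10)
k=corner();print(k.round(4),arm.current_time_s())
P=np.array([.009,.010]);r=k[[0,2]]-P;psi=np.degrees(np.arctan2(r[1],-r[0]));R=np.hypot(*r)
print(psi,R)
d=arc(psi+3,psi+30,3,.002,lambda t:PHI(90)-.5*(t-psi),Ft=7,A=P,R=R)
print(corner().round(4),arm.current_time_s())
b=save("scene","s4")[140:260,260:400]
cv2.imwrite("pics/c4.png",cv2.resize(b,(560,480),interpolation=2))
E
```

```text
63.0 d0.0024 Fr 9.9 Ft -0.5 Fy 5.3 act th 62.8 R 0.0983 y -0.0682
66.0 d0.0024 Fr 12.4 Ft -1.6 Fy 4.9 act th 65.9 R 0.0984 y -0.0681
69.0 d0.0021 Fr 11.2 Ft -0.9 Fy 5.2 act th 69.0 R 0.0986 y -0.0682
72.0 d0.0020 Fr 11.8 Ft -0.9 Fy 4.5 act th 72.1 R 0.0988 y -0.0682
75.0 d0.0018 Fr 11.0 Ft -0.1 Fy 5.3 act th 75.3 R 0.0990 y -0.0682
78.0 d0.0016 Fr 10.4 Ft -0.3 Fy 4.8 act th 78.4 R 0.0992 y -0.0682
81.0 d0.0016 Fr 11.9 Ft -0.2 Fy 4.2 act th 81.5 R 0.0994 y -0.0682
84.0 d0.0014 Fr 11.2 Ft -0.5 Fy 5.0 act th 84.6 R 0.0996 y -0.0682
87.0 d0.0012 Fr 10.5 Ft -0.3 Fy 5.2 act th 87.6 R 0.0998 y -0.0682
90.0 d0.0012 Fr 10.8 Ft -0.7 Fy 5.3 act th 90.7 R 0.1000 y -0.0681
[-0.0018 -0.0681  0.11  ] 21.4083
83.8472882506639 0.1005475566196439
86.8472882506639 d0.0020 Fr 15.1 Ft 0.3 Fy 5.5 act th 87.5 R 0.1002 y -0.0681
89.8472882506639 d0.0010 Fr 10.4 Ft 0.1 Fy 4.5 act th 90.5 R 0.1005 y -0.0683
92.8472882506639 d0.0006 Fr 8.0 Ft 0.3 Fy 4.6 act th 93.5 R 0.1008 y -0.0684
95.8472882506639 d0.0005 Fr 7.6 Ft -0.3 Fy 2.4 act th 96.5 R 0.1009 y -0.0685
98.8472882506639 d0.0004 Fr 8.5 Ft 0.8 Fy 4.1 act th 99.5 R 0.1010 y -0.0686
101.8472882506639 d0.0002 Fr 9.4 Ft -0.3 Fy 3.5 act th 102.5 R 0.1012 y -0.0686
104.8472882506639 d-0.0000 Fr 9.3 Ft -0.5 Fy 3.2 act th 105.5 R 0.1013 y -0.0687
107.8472882506639 d-0.0003 Fr 8.9 Ft -0.7 Fy 2.5 act th 108.5 R 0.1015 y -0.0688
110.8472882506639 d-0.0005 Fr 8.9 Ft -0.2 Fy 0.8 act th 111.4 R 0.1017 y -0.0697
113.8472882506639 d-0.0008 Fr 8.1 Ft 1.0 Fy 0.3 act th 114.4 R 0.1019 y -0.0699
[ 0.051  -0.0699  0.1028] 24.275
```

View pics/c4.png

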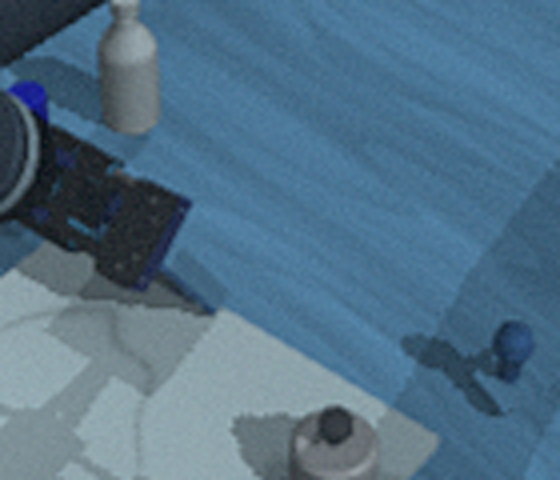

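Panel is held at about 120 degrees behind the hand (fingertip near 210,310). Releasing it forward and looking.

```bash
python3 - <<'E'
from h import *
k=corner();p=np.radians(-40)
arm.line_to(tip(k[0]-.005,-.0695,k[2]+.05,p),speed=.15)
arm.pause(.5)
arm.line_to(tip(-.06,-.07,.20,p),att(np.radians(-15)),speed=.2)
a=save("top","t5")[110:250,240:420];b=save("scene","s5")[110:310,200:420]
for c in("top","scene"):
  for d in arm.tip_of(c,"corner_a")[:4]: print(c,round(d["p"],2),S(ray(c,d["location"],.021)).round(3))
  for d in arm.trace(c,"panel")[:1]:
    ys,xs=np.nonzero(d["pixels"]);print(round(d["p"],2),[S(ray(c,(v,u),.032))[:2].round(3).tolist() for u,v in cv2.boxPoints(cv2.minAreaRect(np.c_[xs,ys].astype(np.float32)))])
print(arm.current_time_s())
cv2.imwrite("pics/c5.png",np.hstack([cv2.resize(a,(400,311),interpolation=2),cv2.resize(b,(400,311),interpolation=2)]))
E
```

```text
Traceback (most recent call last):
rig.PlanningError: the arm cannot follow that straight line within its joint ranges
```

```bash
cat > go.py <<'E'
from h import *
k=corner()
for dx,dz,deg in[(0,.03,-38),(0,.03,-32),(-.01,.03,-30),(-.02,.04,-20),(-.02,.025,-25)]:
    p=np.radians(deg)
    try: arm.line_to(tip(k[0]+dx,-.0695,k[2]+dz,p),att(p),speed=.1);print("ok",deg);break
    except arm.PlanningError: pass
arm.pause(.5)
p=np.radians(-10)
try: arm.line_to(tip(-.05,-.07,.20,p),att(p),speed=.2)
except arm.PlanningError: arm.move_to(tip(-.05,-.07,.20,p),att(p));print("mv")
a=save("top","t5")[110:250,240:420];b=save("scene","s5")[110:310,200:420]
for c in("top","scene"):
  for d in arm.tip_of(c,"corner_a")[:4]: print(c,round(d["p"],2),S(ray(c,d["location"],.021)).round(3))
  for d in arm.trace(c,"panel")[:1]:
    ys,xs=np.nonzero(d["pixels"]);print(round(d["p"],2),[S(ray(c,(v,u),.032))[:2].round(3).tolist() for u,v in cv2.boxPoints(cv2.minAreaRect(np.c_[xs,ys].astype(np.float32)))])
print(arm.current_time_s())
cv2.imwrite("pics/c5.png",np.hstack([cv2.resize(a,(400,311),interpolation=2),cv2.resize(b,(400,311),interpolation=2)]))
E
python3 go.py
```

```text
ok -38
scene 0.96 [ 0.014 -0.116  0.021]
scene 0.77 [ 0.105 -0.125  0.021]
scene 0.7 [ 0.019 -0.019  0.021]
scene 0.66 [ 0.12  -0.026  0.021]
0.95 [[0.118, -0.122], [-0.012, -0.132], [0.02, -0.014], [0.142, -0.01]]
26.4083
```

View pics/c5.png

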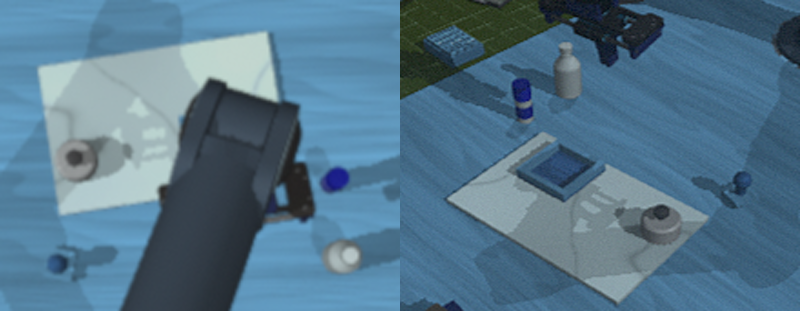

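The scene crop shows the panel lying face down, hollow back up, on the slab (about 520–605, 140–195), with its near side about 12 mm in from the edge. I'll push it on about 20 mm for margin and check again.

```bash
cat > go2.py <<'E'
from h import *
p=0.;y=-.071
arm.move_to(tip(-.03,y,.10,p),att(p))
arm.line_to(tip(-.03,y,.023,p),speed=.1)
print(arm.line_to(tip(.033,y,.023,p),speed=.04,force_limit=12),corner().round(4))
arm.line_to(tip(-.01,y,.023,p),speed=.1)
arm.line_to(tip(-.03,y,.15,p),speed=.15)
q=list(arm.current_q());q[0]+=.9
arm.line_to(tip(-.05,y,.22,p),speed=.2)
q=list(arm.current_q());q[0]-=.8;arm.movej(q)
a=save("top","t6")[110:250,240:420];b=save("scene","s6")[110:310,200:420]
for c in("top","scene"):
  for d in arm.tip_of(c,"corner_a")[:4]: print(c,round(d["p"],2),S(ray(c,d["location"],.021)).round(3))
  for d in arm.trace(c,"panel")[:1]:
    ys,xs=np.nonzero(d["pixels"]);print(round(d["p"],2),[S(ray(c,(v,u),.032))[:2].round(3).tolist() for u,v in cv2.boxPoints(cv2.minAreaRect(np.c_[xs,ys].astype(np.float32)))])
print(arm.current_time_s(),arm.current_position())
cv2.imwrite("pics/c6.png",np.hstack([cv2.resize(a,(400,311),interpolation=2),cv2.resize(b,(400,311),interpolation=2)]))
E
python3 go2.py
```

```text
False [ 0.0329 -0.0711  0.0231]
top 0.94 [ 0.05  -0.027  0.021]
top 0.89 [ 0.147 -0.122  0.021]
top 0.84 [ 0.145 -0.039  0.021]
0.77 [[0.135, -0.022], [0.135, -0.122], [0.033, -0.121], [0.033, -0.022]]
scene 0.92 [ 0.038 -0.019  0.021]
scene 0.89 [ 0.142 -0.025  0.021]
scene 0.86 [ 0.029 -0.126  0.021]
scene 0.58 [ 0.129 -0.121  0.021]
0.71 [[0.142, -0.122], [0.01, -0.133], [0.041, -0.014], [0.165, -0.01]]
33.4833 [0.42532321 0.32054543 0.21934613]
```

View pics/c6.png

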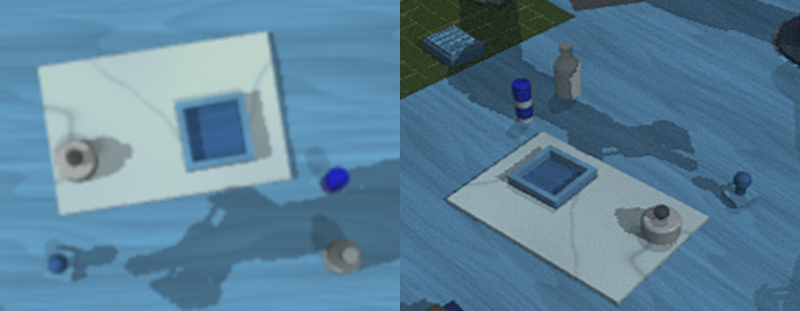

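The panel lies face down, fully on the slab (top crop 175–255, 92–170), and the bystanders haven't moved. The arm is clear, so I'm handing in.

```bash
python3 -c "
from rig import arm
print(arm.close_job())"
```

```text
the job is handed in; nothing more can be done
None
```

The job is handed in: the panel was tipped over the slab edge and lies face down, fully on the slab with its near side about 33 mm in from that edge, and the bystanders look unmoved in the last pictures (33.5 s on the clock; no verdict was returned).

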